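# Load the revolving tea carousel

## Task

Load the revolving tea carousel with every tea caddy standing on the worktop, the tall ones first and then the short ones, filling its numbered pockets in order from pocket one with none left empty in between. First turn the deck by its bar until pocket one (one brass stud) clicks in at the left of the open front and fill pockets one, two and three in turn; then turn it half a turn, so that pocket four clicks in where pocket one was, and carry on in order from there, leaving the deck so. Each caddy must end upright and fully down in its pocket; leave everything else where it stands.

Things in the scene. Friction and masses are not known exactly. Their poses are not given: they have to be found in the camera images.
- carousel: Fixed foot of the revolving tea carousel: dark wood disc 280 mm across, 12 mm thick, squared at the rear. Origin: centre of its underside, on the deck's vertical turning axis; z up. Its open front looks along its own -x, roughly towards the robot; its own +y is on the left seen from the robot.
- deck (a joint): Turn of the deck (wooden disc 268 mm across, top 26 mm up) on its vertical axis, rad, positive counter-clockwise from above; turns freely several times round. 0 or any full turn: pocket 1 front left, 2 front middle, 3 front right; starts elsewhere. Clicks in at each sixth turn (1.047 rad), sprung, pulling in from about 0.4 rad either side; up to 0.3 N m turns it out of a click.
- bar (a point): Middle of the deck's turning bar, on the axis 174 mm above the worktop: a wooden bar 56 mm long, 16 mm thick and 28 mm high (z 160 to 188 mm) on top of an 18 mm steel post, turning with the deck. This point's x axis runs along the bar, y across it (the way to pinch it).
- front_left (a point): Fixed point of the foot: centre of the front-left loading place, at deck-top height, 26 mm above the worktop. A pocket stands ready at the left when its point is here.
- front_mid (a point): Fixed point of the foot: centre of the front-middle loading place, nearest the robot, 26 mm up.
- front_right (a point): Fixed point of the foot: centre of the front-right loading place, 26 mm up.
- hood (a point): Middle of the top of the clear plastic hood fixed over the rear of the foot: it spans the foot's local x 40 to 153 mm and y +-152 mm, top 144 mm and underside 140 mm above the worktop, with side and back walls, open to the front. Loaded pockets pass under it; pockets below it cannot be reached from above, only the three in front can be loaded.
- pocket1 (a point): Centre of the floor of pocket 1, 26 mm above the worktop: a round steel cup 51 mm inside, 34 mm deep, its rim flared to 56 mm inside and 62 mm outside, standing on the deck's top; marked by 1 small brass stud on the deck between it and the centre post. Pockets one to six run counter-clockwise from above, 60 degrees apart, 100 mm from the axis, so left to right in front.
- pocket2 (a point): Centre of the floor of pocket 2, 26 mm above the worktop: a round steel cup 51 mm inside, 34 mm deep, its rim flared to 56 mm inside and 62 mm outside, standing on the deck's top; marked by 2 small brass studs on the deck between it and the centre post. A caddy is fully down when its underside rests here.
- pocket3 (a point): Centre of the floor of pocket 3, 26 mm above the worktop: a round steel cup 51 mm inside, 34 mm deep, its rim flared to 56 mm inside and 62 mm outside, standing on the deck's top; marked by 3 small brass studs on the deck between it and the centre post. A caddy is fully down when its underside rests here.
- pocket4 (a point): Centre of the floor of pocket 4, 26 mm above the worktop: a round steel cup 51 mm inside, 34 mm deep, its rim flared to 56 mm inside and 62 mm outside, standing on the deck's top; marked by 4 small brass studs on the deck between it and the centre post. A caddy is fully down when its underside rests here.
- pocket5 (a point): Centre of the floor of pocket 5, 26 mm above the worktop: a round steel cup 51 mm inside, 34 mm deep, its rim flared to 56 mm inside and 62 mm outside, standing on the deck's top; marked by 5 small brass studs on the deck between it and the centre post. A caddy is fully down when its underside rests here.
- pocket6 (a point): Centre of the floor of pocket 6, 26 mm above the worktop: a round steel cup 51 mm inside, 34 mm deep, its rim flared to 56 mm inside and 62 mm outside, standing on the deck's top; marked by 6 small brass studs on the deck between it and the centre post. A caddy is fully down when its underside rests here.
- tall1: Tall tea caddy: upright brushed-steel cylinder 46 mm across, 105 mm tall in all, the top 18 mm a pale wood lid of the same width; about 0.2 kg, most of it in its heavy base. Origin: centre of its underside, z up. Two or three of the three are there (absent ones read None throughout), standing on the worktop right of the carousel, mixed with the short ones, at least 35 mm apart.
- tall2: Another tall tea caddy, just like tall1.
- tall3: Another tall tea caddy, just like tall1.
- short1: Short tea caddy: as the tall one (46 mm across, pale wood lid) but only 80 mm tall in all; about 0.17 kg. Origin: centre of its underside. Two or three of the three short ones are there in a run.
- short2: Another short tea caddy, just like short1.
- short3: Another short tea caddy, just like short1.
- mug: White mug, 76 mm across and 85 mm tall with a handle at its own +y (about 30 mm out), standing among the caddies; not part of the job. Origin: centre of its underside.
- mill: Dark wood pepper mill, waisted, 48 mm across and 114 mm tall, standing among the caddies; not part of the job. Origin: centre of its underside.
- bowl: Blue bowl, 124 mm across and 55 mm tall, left of the carousel; not part of the job.
- milk: White milk jar with metal cap, 60 mm across and 100 mm tall, between the robot and the carousel; not part of the job.
Things that resemble listed ones, but are neither listed nor needed, are in the scene too. Leave any blue or red look-alike of the tall1 alone.

How it is judged (in metres and radians):
On the way, in this order (a step that is already met when the one before it is completed fails the run):
1. the deck has been turned so that pocket 1 stands at the front left (horizontal distance between pocket1 and front_left below 0.012 m and velocity of joint deck between -0.05 and 0.05 rad/s), for 0.3 s.
2. with pocket 1 at the front left, a tall caddy stands in pocket 1 (all of step 1 and distance between any of tall1, tall2, tall3 and pocket1 below 0.008 m), for 0.3 s.
3. then a tall caddy stands in pocket 2 (all of step 1 and distance between any of tall1, tall2, tall3 and pocket2 below 0.008 m), for 0.3 s.
4. then a caddy (tall if a third tall one is there, else short) stands in pocket 3 (all of step 1 and distance between any of tall1, tall2, tall3, short1, short2, short3 and pocket3 below 0.008 m), for 0.3 s.
5. then the deck has been turned by half a turn, so that pocket 4 stands at the front left (horizontal distance between pocket4 and front_left below 0.012 m and velocity of joint deck between -0.05 and 0.05 rad/s), for 0.3 s.
6. then a short caddy stands in pocket 4 (all of step 5 and distance between any of short1, short2, short3 and pocket4 below 0.008 m), for 0.3 s.
At the end, for the whole second after the job is handed in: Every caddy is upright (0.1 rad) within 8 mm of the floor centre of a pocket: tall ones in pockets 1, 2 (and 3 if three), short ones in the next pockets without a gap; pocket 4 within 12 mm of the front left place; all at rest (all of step 6 and distance between any of tall1, tall2, tall3 and pocket1 below 0.008 m and distance between any of tall1, tall2, tall3 and pocket2 below 0.008 m and distance between any of tall1, tall2, tall3, short1, short2, short3 and pocket3 below 0.008 m and (distance between any of short1, short2, short3 and pocket5 below 0.008 m or not (distance between any of short1, short2, short3 and pocket6 below 0.008 m)) and (distance between tall1 and pocket1 below 0.008 m or distance between tall1 and pocket2 below 0.008 m or distance between tall1 and pocket3 below 0.008 m) and (distance between tall2 and pocket1 below 0.008 m or distance between tall2 and pocket2 below 0.008 m or distance between tall2 and pocket3 below 0.008 m) and (distance between tall3 and pocket1 below 0.008 m or distance between tall3 and pocket2 below 0.008 m or distance between tall3 and pocket3 below 0.008 m) and (distance between short1 and pocket3 below 0.008 m or distance between short1 and pocket4 below 0.008 m or distance between short1 and pocket5 below 0.008 m or distance between short1 and pocket6 below 0.008 m) and (distance between short2 and pocket3 below 0.008 m or distance between short2 and pocket4 below 0.008 m or distance between short2 and pocket5 below 0.008 m or distance between short2 and pocket6 below 0.008 m) and (distance between short3 and pocket3 below 0.008 m or distance between short3 and pocket4 below 0.008 m or distance between short3 and pocket5 below 0.008 m or distance between short3 and pocket6 below 0.008 m) and linear speed of each of tall1, tall2, tall3, short1, short2, short3 below 0.02 m/s and angle between each of tall1, tall2, tall3, short1, short2, short3's own z axis and vertical below 0.1 rad); the robot touches nothing.
It fails at once if the mug is knocked more than 5 cm from its place or tipped over (distance of mug from where it was at the start of the episode above 0.05 m or angle between mug's own z axis and vertical above 0.6 rad).
It fails at once if the pepper mill is knocked more than 5 cm from its place or tipped over (distance of mill from where it was at the start of the episode above 0.05 m or angle between mill's own z axis and vertical above 0.6 rad).
It fails at once if the blue bowl is knocked more than 5 cm from its place or tipped over (distance of bowl from where it was at the start of the episode above 0.05 m or angle between bowl's own z axis and vertical above 0.6 rad).
It fails at once if the milk jar is knocked more than 5 cm from its place or tipped over (distance of milk from where it was at the start of the episode above 0.05 m or angle between milk's own z axis and vertical above 0.6 rad).
Of tall1, tall2, tall3 only 2 to 3 are there at a start; the rules pass over those that are not, and their reading is None.
Of short1, short2, short3 only 2 to 3 are there at a start; the rules pass over those that are not, and their reading is None.
At some moment in a run one of tall1, tall2, tall3, short1, short2, short3 may be knocked a few centimetres aside while the robot is not near it.
It also fails if it takes over 210 s, if anything falls off the work surface, if the arm or the gripper's body presses on something with over 40 N, if the wrist force passes 120 N, or if a joint passes its speed limit or range.

## Robot

A 6-joint arm with a two-finger parallel gripper is mounted at the origin on the work surface. World frame = base frame: x ahead of the robot, y to its left, z up, the work surface at z = 0. Lengths are in mm, angles in rad, forces in N, time in s.
With the tool pointing down it reaches from about 400 to 925 mm from the base axis. Payload 12.5 kg.
Tool frame: the origin (TCP) lies between the finger pads; the fingertips stand env.tip_extent ahead of it and the grasp point (between the pads) lies 11 mm behind it (env.tip_extent is the distance from the TCP to the fingertips, in mm); z points along the fingers, y is the line along which they close (so a half turn about z gives the same grasp; the last joint's range is limited). The gripper opens to 95 mm and grips with 3 to 60 N. Pads are 20 mm wide; open, the fingers measure 119 mm over their backs; the gripper's body (75 mm by 180 mm) begins 59 mm behind the grasp point.
Start: joints at [1.239, 0.491, 1.559, -0, 1.092, -0.106], TCP at [139.91, 609.156, 222.661] pointing down, gripper open.
Joint ranges: [-3.1, 3.1], [-0.84, 2.19], [0.05, 2.79], [-1.13, 4.28], [0.06, 2.93], [-2.69, 2.69]. Speed limits (rad/s): [2.22, 2.22, 2.79, 3.14, 3.14, 3.14].

## Interface

Orientations are given as [roll, pitch, yaw] about the fixed x, y, z axes, in that order (R = Rz(yaw) Ry(pitch) Rx(roll)).
In Python, from cell import env gives the robot as it stands.
- The arm moves only by the tool carry_out, never from a script. Its argument "motion" is a list of rows, each a list of 5 numbers: the shift along the tool's x, y, z in mm, then the turn about the tool's z in degrees, then the closure, from 0 (fully open) to 1 (shut). A call has 1 to 12 rows; each row shifts and turns the commanded pose from where the row before left it, along the tool's axes as they then stand; what a row does not reach is not made up. A row lasts 1/10 s, in which the tool goes at most 50 mm and 8.59 degrees, less where a joint would pass 70% of its speed; a pose out of reach is approached as far as the arm can. A call with a gripper value outside its range is refused whole. The fingers move at their own pace and stop on an object; the grip force is fixed at half the most. Time passes only in rows, so rows that do not move let the fingers close. It gives the time, the measured TCP pose, the force, the opening and the grip force at its end, in the units of the state.
- env.state(): the state, without advancing time (a new reading comes with each control period).
- env.read_camera(name): name is "side" or "top"; returns a dict with "color" (384x512x3 uint8, red, green, blue), "K" (3x3 intrinsics, pixels), "dist" ([k1, k2, p1, p2, k3] as OpenCV has them; the pictures are not rectified), "R" (3x3) and "t" (3): a world point X has camera coordinates R X + t. Camera axes: x right, y down, z forward; pixel columns grow to the right and rows downward; lengths in mm; the calibration is good to about 2 mm. A picture is of the moment at which its call begins. There is no depth.
- env.job_done(): hands the job in; it is judged then, once.
The state is a dict: "t": time; "joints": joint angles; "qvel": joint speeds; "tau": joint torques, N m; "eef_pos": TCP position; "tcp_rot": TCP orientation; "ft_force": force on the tool from outside, world axes, zero at the start; "moment": the same for the moment, N m; "opening": opening from 0.0 (shut) to 1.0 (fully open); "grip_force": force on a finger pad.
Only numpy, scipy, OpenCV 4.12 (cv2) and the standard library are available. Lean on these libraries where they do the work, as an engineer would, in place of code of your own. Each camera call takes 0.05 s, during which the arm holds its last target. There are 200 camera calls.

## Working session

There is one attempt and no reset: what is moved stays moved. The work goes in short steps, Python scripts to look and compute and a tool call to move; the robot and the scene stay as the last step left them, time stands still between calls to the robot, and variables do not carry over. Pictures are saved under pics/ and viewed, at most 14 in all, crops included, and the job is handed in when it is done.

Besides the shell and the picture viewer there is one more tool, called after "Call:" as name(argument=value, ...) on one line, values as JSON. carry_out: Moves the arm, as the interface text tells. Its arguments: {"type":"object","properties":{"motion":{"type":"array"}},"required":["motion"]}

```bash
ls; mkdir -p pics
cat > h.py <<'E'
import numpy as np, cv2
from cell import env
def snap(n,f=None):
    c=env.read_camera(n)
    if f: cv2.imwrite('pics/'+f,cv2.cvtColor(c['color'],cv2.COLOR_RGB2BGR))
    return c
def ray(c,uv,z):
    p=cv2.undistortPoints(np.array([[uv]],float),c['K'],np.array(c['dist'],float))[0,0]
    R=np.array(c['R']);t=np.array(c['t']);o=-R.T@t;d=R.T@np.array([p[0],p[1],1])
    return o+d*(z-o[2])/d[2]
def proj(c,X):
    return cv2.projectPoints(np.array(X,float).reshape(-1,1,3),cv2.Rodrigues(np.array(c['R']))[0],np.array(c['t'],float),c['K'],np.array(c['dist'],float))[0][:,0]
E
python3 - <<'E'
from h import *
for n in('top','side'):
    c=snap(n); cv2.imwrite(f'pics/{n}0.png',cv2.resize(cv2.cvtColor(c['color'],cv2.COLOR_RGB2BGR),(800,600),interpolation=cv2.INTER_CUBIC))
    R=np.array(c['R']);print(n,-R.T@np.array(c['t']),R[2],c['K'])
print(env.state(),env.tip_extent)
E
```

```text
pics
top [ 345.75774808   -4.66782889 1206.5333782 ] [ 0.15667265  0.02521894 -0.98732856] [[448.49575389   0.         255.85494684]
 [  0.         448.49575389 187.14583988]
 [  0.           0.           1.        ]]
side [ 299.27751159 -983.76608105  769.2107275 ] [ 0.17943127  0.83341573 -0.52270702] [[488.03284565   0.         261.44837293]
 [  0.         488.03284565 193.77263823]
 [  0.           0.           1.        ]]
{'t': 0.1, 'joints': array([ 1.23938179e+00,  4.91530917e-01,  1.55939974e+00,  9.88145386e-06,
        1.09170312e+00, -1.05640775e-01]), 'qvel': array([ 0.00050527, -0.00271861, -0.00097959,  0.00048518,  0.00032944,
       -0.00011905]), 'tau': array([ 2.34998857e-03, -6.13626981e+01, -2.58606702e+01,  6.93843956e-02,
        4.70027269e-02,  1.59443200e-06]), 'eef_pos': array([139.84385688, 608.93642025, 222.09665789]), 'tcp_rot': array([-3.14055826e+00, -1.18495852e-04,  2.91581427e+00]), 'ft_force': array([ 0.39536274, -0.35550957,  0.1190121 ]), 'moment': array([0.05604946, 0.04980711, 0.00268396]), 'grip_force': 0.0, 'opening': 0.9963266997164258} 8.0
```

View pics/top0.png

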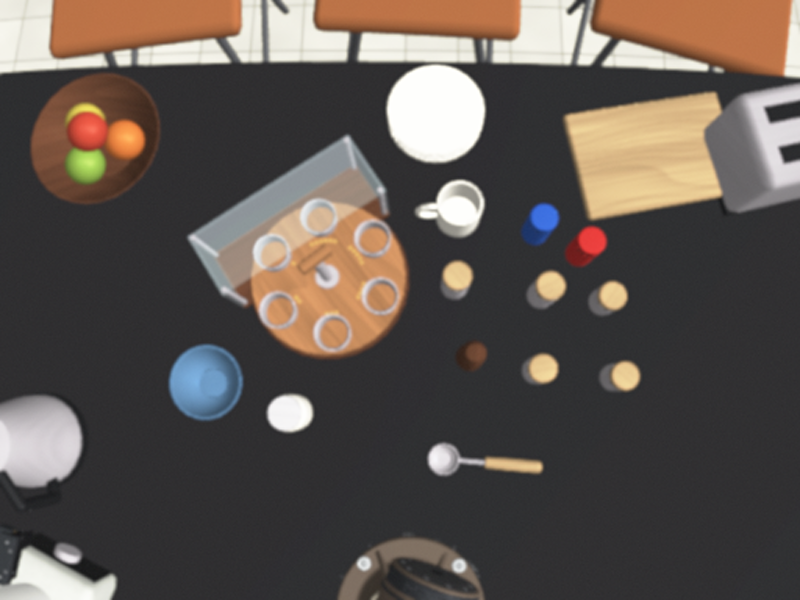

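View pics/side0.png

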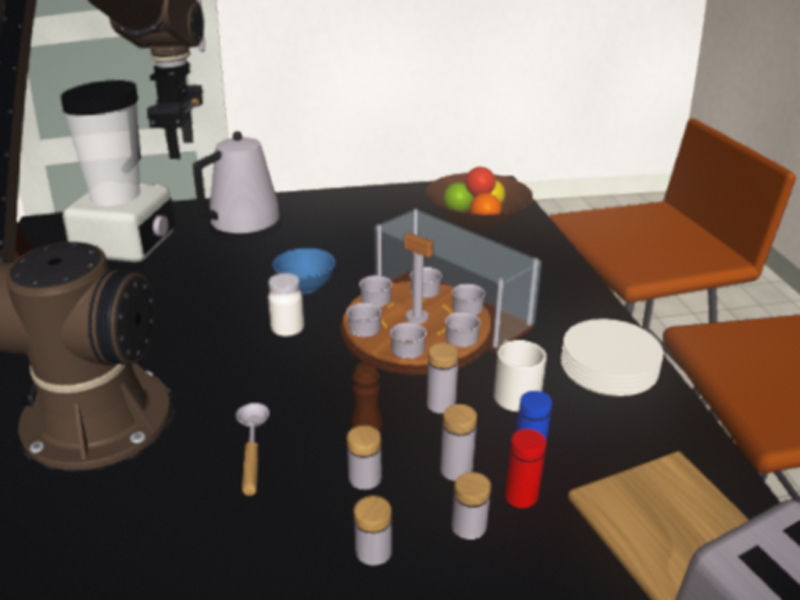

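The top view shows five caddies with lids at about (457,275), (550,287), (612,297), (543,368) and (625,375). In the side view, the ones at (443,350) and (459,420) are tall and the other three are short. The mill is at (472,355) and the mug at (458,208). The carousel is at (327,276), with its hood to the upper left. Next I'll measure these and zoom in on the studs.

Run:
```python
from h import *
for n in('top','side'):
    c=snap(n); im=c['color']; 
    b=(155,95,120,145) if n=='top' else (210,130,140,120)
    x,y,w,h=b; k=5
    cv2.imwrite(f'pics/{n}deck.png',cv2.cvtColor(cv2.resize(im[y:y+h,x:x+w],None,fx=4 if n=='top' else 5,fy=4 if n=='top' else 5,interpolation=cv2.INTER_CUBIC),cv2.COLOR_RGB2BGR))
    hsv=cv2.cvtColor(im,cv2.COLOR_RGB2HSV)
    m=cv2.inRange(hsv,(12,70,120),(25,200,255))
    N,l,s,ce=cv2.connectedComponentsWithStats(m)
    for i in range(1,N):
        if 60<s[i][4]<1500: print(n,s[i],ce[i].round(1),[ray(c,ce[i],z).round(0)[:2] for z in(105,80)])
```

```text
top [ 40  65  28  17 162] [51.8 71.4] [array([835., 592.]), array([846., 605.])]
top [ 70  78  21  24 329] [80.2 88.5] [array([782., 502.]), array([792., 513.])]
top [198 134  14  13 150] [204.5 139.9] [array([640., 157.]), array([647., 160.])]
top [230 146  18  15 211] [238.6 153. ] [array([607.,  69.]), array([613.,  70.])]
top [168 156  15  15 165] [174.8 162.6] [array([580., 230.]), array([586., 236.])]
top [283 167  20  19 289] [292.4 176. ] [array([550., -67.]), array([555., -69.])]
top [343 173  19  19 291] [352.1 182.3] [array([ 537., -217.]), array([ 541., -222.])]
top [383 180  19  19 278] [391.9 188.8] [array([ 522., -318.]), array([ 526., -325.])]
top [235 182  18  17 229] [243.4 189.7] [array([514.,  54.]), array([517.,  56.])]
top [171 191  16  17 213] [178.6 198.8] [array([488., 216.]), array([491., 221.])]
top [205 205  17  17 234] [213.2 212.9] [array([454., 128.]), array([457., 131.])]
top [338 226  19  19 288] [347.3 235.3] [array([ 404., -203.]), array([ 406., -208.])]
top [391 231  19  19 288] [399.9 240.1] [array([ 394., -335.]), array([ 395., -342.])]
top [310 293  37  10 280] [328.6 297.2] [array([ 254., -158.]), array([ 252., -161.])]
side [259 150  18  14 179] [267.6 156.3] [array([589., 281.]), array([600., 329.])]
side [284 259  21  19 326] [294.1 267.8] [array([ 534., -228.]), array([ 543., -200.])]
side [222 272  21  20 339] [232.5 281.7] [array([ 400., -247.]), array([ 404., -219.])]
side [155 283   9  34 242] [159.6 300.1] [array([ 252., -275.]), array([ 251., -248.])]
side [292 302  22  22 385] [302.3 312.3] [array([ 516., -358.]), array([ 524., -334.])]
side [227 318  23  23 434] [238.2 328.6] [array([ 390., -375.]), array([ 394., -352.])]
```

View pics/topdeck.png

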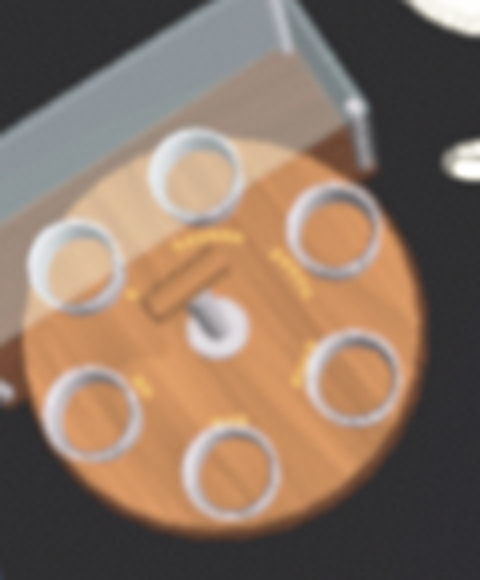

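View pics/sidedeck.png

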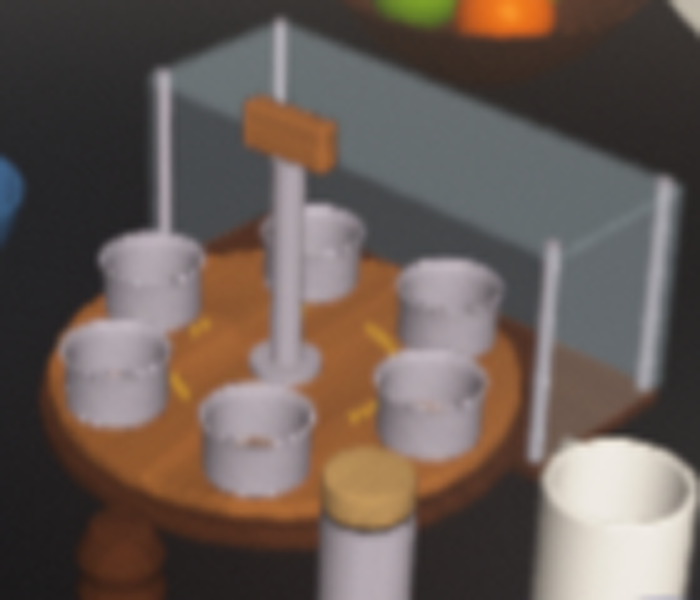

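The top crop shows the stud counts: one stud at crop (135,293), next to the pocket at (77,265). Counter-clockwise from there, pocket 2 is at (93,413), 3 at (230,472), 4 at (352,378), 5 at (333,230), and 6 at (197,175) with six studs. The side crop shows all the cups empty. Next come the axis, the deck angle and the foot direction.

Run:
```python
from h import *
c=snap('top');s=snap('side')
P=np.array([(77,265),(93,413),(230,472),(352,378),(333,230),(197,175)],float)
W=np.array([ray(c,(155+x/4-.4,95+y/4-.4),60)[:2] for x,y in P])
ctr=W.mean(0);d=W-ctr
ang=np.degrees(np.arctan2(d[:,1],d[:,0]));print('axis top',ctr,np.hypot(*d.T),ang, (ang-60*np.arange(6))%360)
P=np.array([(150,255),(116,342),(257,408),(432,374),(449,280),(313,225)],float)
W=np.array([ray(s,(210+x/5-.4,130+y/5-.4),60)[:2] for x,y in P]);print('side',W.mean(0))
k=.64
H=np.array([ray(c,(x*k-.3,y*k-.3),144)[:2] for x,y in[(348,138),(190,238),(229,295),(385,190)]]);print('hood',H,np.hypot(*(H[0]-H[1])),np.degrees(np.arctan2(*(H[1]-H[0])[::-1])))
# bar
B=np.array([ray(c,(155+x/4-.4,95+y/4-.4),188)[:2] for x,y in[(145,300),(222,252),(232,270),(158,320)]]);print('bar',B.mean(0),np.degrees(np.arctan2(*(B[1]-B[0])[::-1])),np.degrees(np.arctan2(*(B[2]-B[3])[::-1])))
print('post',ray(c,(155+218/4-.4,95+327/4-.4),26))
# lids two-view triangulation
T=[(292.4,176),(352.1,182.3),(391.9,188.8),(347.3,235.3),(399.9,240.1)]
for t in T:
  out=[]
  for h in(105,80): out+= [ray(c,t,h-3).round(1), proj(s,ray(c,t,h-3)-[0,0,4]).round(0)]
  print(t,out)
# mug, mill, milk
for n,uv,z in(('mug',(458,207),85),('mill',(478,350),114),('milk',(288,411),100),('bowl',(206,380),55)): print(n,ray(c,(uv[0]*k,uv[1]*k),z).round(0))
```

```text
axis top [558.1965192  150.55237474] [98.86263147 98.40798178 99.724119   98.57816099 98.70822253 99.43434036] [  68.40940476  128.96444217 -171.66535227 -111.52199244  -51.10794286
    8.41191561] [68.40940476 68.96444217 68.33464773 68.47800756 68.89205714 68.41191561]
side [559.69324897 154.4195199 ]
hood [[765.27080142 111.37404049]
 [597.48895254 358.58402969]
 [506.84280796 289.24737832]
 [678.42020987  49.70412016]] 298.7700245573375 124.16480638108987
bar [555.37808609 148.00483617] -56.523693600427926 -54.38467012341507
post [560.49025501 151.71620736  26.        ]
(292.4, 176) [array([550.7, -67.4, 102. ]), array([[283., 226.]]), array([555.3, -68.8,  77. ]), array([[285., 235.]])]
(352.1, 182.3) [array([ 537.1, -217.3,  102. ]), array([[294., 267.]]), array([ 541.4, -222.1,   77. ]), array([[296., 277.]])]
(391.9, 188.8) [array([ 522.2, -318.3,  102. ]), array([[300., 300.]]), array([ 526.2, -325.4,   77. ]), array([[302., 312.]])]
(347.3, 235.3) [array([ 404.6, -203.9,  102. ]), array([[231., 271.]]), array([ 405.9, -208.4,   77. ]), array([[233., 281.]])]
(399.9, 240.1) [array([ 393.9, -335.7,  102. ]), array([[237., 316.]]), array([ 395. , -343.1,   77. ]), array([[238., 328.]])]
mug [668. -70.  85.]
mill [ 430. -101.  114.]
milk [329. 196. 100.]
bowl [376. 345.  55.]
```

```bash
cat >> h.py <<'E'
def wrap(a,p): return (a+p/2)%p-p/2
def plan(x,y,z,yang,frm=None):
    """first turn, then shift in the turned tool axes; yang = world angle (deg) of closing line.
    z = TCP height. returns candidates"""
    s=env.state(); p,yaw=(s['eef_pos'],np.degrees(s['tcp_rot'][2])) if frm is None else (np.array(frm[:3]),frm[3]+90)
    j6=np.degrees(s['joints'][5]); j1=np.degrees(s['joints'][0])
    if frm is None: print('t',round(s['t'],1),'pos',p.round(1),'yang',round(yaw-90,1),'j6',round(j6,1),'open',round(95*s['opening'],1),'F',s['ft_force'].round(1))
    q1=np.degrees(np.arctan2(y,x))
    for k in(-180,0,180):
        ya=wrap(yang,180)+k; j=q1-ya
        if abs(j)<150:
            yw=np.radians(ya+90); d=np.array([x,y,z])-p
            tx=d[0]*np.cos(yw)+d[1]*np.sin(yw); ty=d[0]*np.sin(yw)-d[1]*np.cos(yw)
            cur=q1*0+j1-j6
            print('yang',round(ya,1),'turn',round(yaw-90-ya,1),'shift',round(tx,1),round(ty,1),round(-d[2],1),'j6end',round(j,1))
E
python3 - <<'E'
from h import *
plan(558.5,151.5,235,34.5)
E
```

```text
t 0.3 pos [139.9 609.1 222.5] yang 77.1 j6 -6.1 open 95.0 F [ 0.2 -0.9  0.2]
yang 34.5 turn 42.6 shift -614.2 85.8 -12.5 j6end -19.3
```

Call:
carry_out(motion=[[0,0,-40,8,0],[0,0,-40,8,0],[0,0,-40,8,0],[0,0,-40,8,0],[0,0,-40,8,0],[0,0,-30,2.5,0],[0,0,0,0,0]])

```text
t: 1.0
eef_pos: [140.0, 609.5, 457.1]
tcp_rot: [3.136, -0.004, 2.173]
ft_force: [-0.3, 0.8, -0.1]
opening: 1.002
grip_force: 0.0
```

Call:
carry_out(motion=[[-20,3,0,0,0],[-40,5.5,0,0,0],[-40,5.5,0,0,0],[-40,5.5,0,0,0],[-40,5.5,0,0,0],[-40,5.5,0,0,0],[-40,5.5,0,0,0],[-40,5.5,0,0,0],[-40,5.5,0,0,0],[-40,5.5,0,0,0],[-40,5.5,0,0,0],[-40,5.5,0,0,0]])

```text
t: 2.2
eef_pos: [453.8, 264.0, 451.4]
tcp_rot: [-3.14, -0.0, 2.174]
ft_force: [-0.6, 0.4, 1.0]
opening: 0.999
grip_force: 0.0
```

Call:
carry_out(motion=[[-40,5.5,0,0,0.4],[-40,5.5,0,0,0.4],[-40,5.5,0,0,0.4],[-34,5.5,0,0,0.4],[-20,3,0,0,0.4],[0,0,40,0,0.4],[0,0,40,0,0.4],[0,0,40,0,0.4],[0,0,40,0,0.4],[0,0,40,0,0.4],[0,0,20,0,0.4],[0,0,0,0,0.4]])

```text
t: 3.4
eef_pos: [570.7, 137.0, 229.5]
tcp_rot: [-3.136, -0.003, 2.175]
ft_force: [0.3, -0.1, 0.7]
opening: 0.598
grip_force: 0.0
```

Run:
```python
from h import *
plan(558.5,151.5,167,34.5)
for n in('top','side'):
    c=snap(n); im=c['color']; x,y,w,h=(155,70,130,130) if n=='top' else (210,60,130,130)
    cv2.imwrite(f'pics/{n}bar.png',cv2.cvtColor(cv2.resize(im[y:y+h,x:x+w],None,fx=4,fy=4,interpolation=cv2.INTER_CUBIC),cv2.COLOR_RGB2BGR))
a,b=cv2.imread('pics/topbar.png'),cv2.imread('pics/sidebar.png'); cv2.imwrite('pics/bar.png',cv2.resize(np.hstack([a,b]),(800,400)))
```

```text
t 3.4 pos [570.7 137.  229.5] yang 34.6 j6 -27.5 open 56.8 F [ 0.3 -0.1  0.7]
yang 34.5 turn 0.1 shift 18.8 -1.8 62.5 j6end -19.3
```

View pics/bar.png

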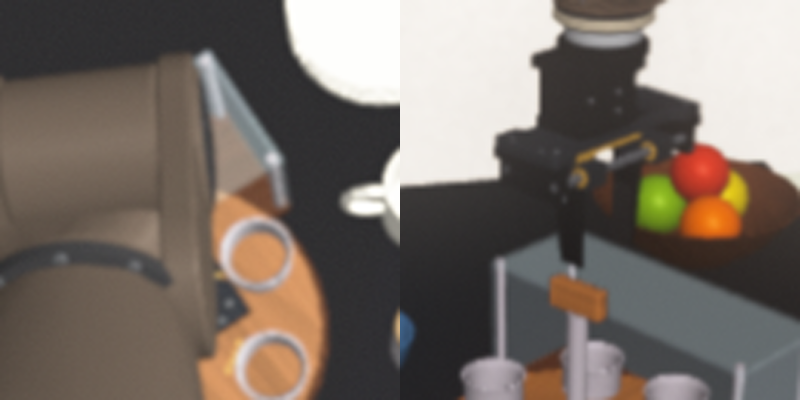

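The view shows the gripper above the bar but about 19 mm off along it, with the fingers straddling the right way. I'll correct that and descend.

Call:
carry_out(motion=[[10,-1,0,0,0.4],[9,-1,0,0,0.4],[0,0,20,0,0.4],[0,0,20,0,0.4],[0,0,15,0,0.4],[0,0,7.5,0,0.4],[0,0,0,0,0.7],[0,0,0,0,0.7],[0,0,0,0,0.75],[0,0,0,0,0.79],[0,0,0,0,0.79]])

```text
t: 4.6
eef_pos: [560.2, 151.8, 170.6]
tcp_rot: [3.141, 0.0, 2.174]
ft_force: [0.0, 1.1, -0.4]
opening: 0.248
grip_force: 0.0
```

Run:
```python
from h import *
plan(558.5,151.5,167,120.5)
print(env.state()['moment'])
```

```text
t 4.6 pos [560.2 151.8 170.6] yang 34.6 j6 -25.9 open 23.5 F [ 0.   1.1 -0.4]
yang -59.5 turn 94.1 shift -1.6 -0.6 3.6 j6end 74.7
yang 120.5 turn -85.9 shift 1.6 0.6 3.6 j6end -105.3
[-0.07116425  0.01914555  0.03556157]
```

Call:
carry_out(motion=[[0,-1,3,0,0.79],[0,0,0,-6,0.8],[0,0,0,-6,0.8],[0,0,0,-6,0.8],[0,0,0,-6,0.8],[0,0,0,-6,0.8],[0,0,0,-6,0.8]])

```text
t: 5.3
eef_pos: [560.7, 151.8, 167.1]
tcp_rot: [3.139, 0.003, 2.806]
ft_force: [7.5, 5.2, -4.0]
opening: 0.197
grip_force: 3.9
```

Run:
```python
from h import *
plan(558.5,151.5,167,120.5)
print(env.state()['moment'])
```

```text
t 5.3 pos [560.7 151.8 167.1] yang 70.8 j6 -62.2 open 18.7 F [ 7.5  5.2 -4. ]
yang -59.5 turn 130.3 shift -2.0 -0.9 0.1 j6end 74.7
yang 120.5 turn -49.7 shift 2.0 0.9 0.1 j6end -105.3
[ 0.82096055 -1.23193287 -0.10072676]
```

Call:
carry_out(motion=[[0,0,0,-6,0.8],[0,0,0,-6,0.8],[0,0,0,-6,0.8],[0,0,0,-6,0.8],[0,0,0,-6,0.8],[0,0,0,-6,0.8],[0,0,0,-6,0.8],[0,0,0,-6,0.8],[0,0,0,-3,0.8],[0,0,0,0,0.8],[0,0,0,0,0.8]])

```text
t: 6.4
eef_pos: [559.0, 151.4, 167.0]
tcp_rot: [3.141, -0.0, -2.592]
ft_force: [-1.5, 3.7, 1.4]
opening: 0.202
grip_force: 1.7
```

Run:
```python
from h import *
plan(560,152,250,120.5)
c=snap('side','turn1.png');im=cv2.imread('pics/turn1.png')[100:260,180:360]; cv2.imwrite('pics/turn1c.png',cv2.resize(im,None,fx=3,fy=3))
```

```text
t 6.4 pos [559.  151.4 167. ] yang -238.5 j6 -112.9 open 19.2 F [-1.5  3.7  1.4]
yang -59.5 turn -179.0 shift 1.2 0.0 -83.0 j6end 74.7
yang 120.5 turn -359.0 shift -1.2 -0.0 -83.0 j6end -105.3
```

View pics/turn1c.png

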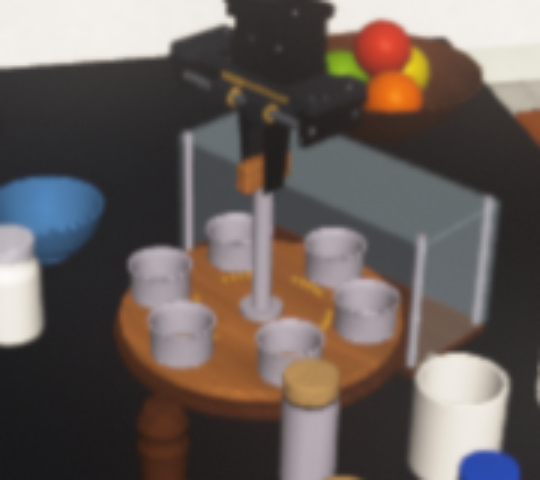

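The deck has turned, with the bar now pointing along the front direction. I'll release, rise and move over towards the first tall caddy.

Call:
carry_out(motion=[[0,0,0,0,0.5],[0,0,0,0,0.3],[0,0,0,0,0.25],[0,0,-30,0,0.25],[0,0,-40,8,0.25],[0,0,-40,8,0.25],[0,0,0,8,0.25],[0,0,0,7.5,0.25],[0,0,0,0,0.25]])

```text
t: 7.35
eef_pos: [559.2, 151.0, 277.4]
tcp_rot: [-3.142, 0.0, 3.14]
ft_force: [0.1, 0.2, -0.1]
opening: 0.748
grip_force: 0.0
```

Run:
```python
from h import *
plan(551,-68,277,90)
```

```text
t 7.3 pos [559.2 151.  277.4] yang 89.9 j6 -81.4 open 71.1 F [ 0.1  0.2 -0.1]
yang -90.0 turn 179.9 shift -8.2 219.0 0.4 j6end 83.0
yang 90.0 turn -0.1 shift 8.2 -219.0 0.4 j6end -97.0
```

Call:
carry_out(motion=[[1,-20,0,0,0.25],[1,-35,0,0,0.25],[1,-35,0,0,0.25],[1,-35,0,0,0.25],[1,-35,0,0,0.25],[1,-35,0,0,0.25],[2,-24,0,0,0.25],[0,0,0,0,0.25],[0,0,0,0,0.25]])

```text
t: 8.25
eef_pos: [551.3, -68.0, 276.9]
tcp_rot: [3.141, -0.001, -3.139]
ft_force: [-0.1, 0.3, 0.5]
opening: 0.75
grip_force: 0.0
```

Run:
```python
from h import *
plan(551,-68,79,90)
c=snap('top','top2.png');im=cv2.imread('pics/top2.png')[80:260,120:420]; cv2.imwrite('pics/top2c.png',cv2.resize(im,(800,480),interpolation=cv2.INTER_CUBIC))
```

```text
t 8.2 pos [551.3 -68.  276.9] yang -269.9 j6 -104.0 open 71.2 F [-0.1  0.3  0.5]
yang -90.0 turn -179.9 shift -0.3 -0.0 197.9 j6end 83.0
yang 90.0 turn -359.9 shift 0.3 0.0 197.9 j6end -97.0
```

View pics/top2c.png

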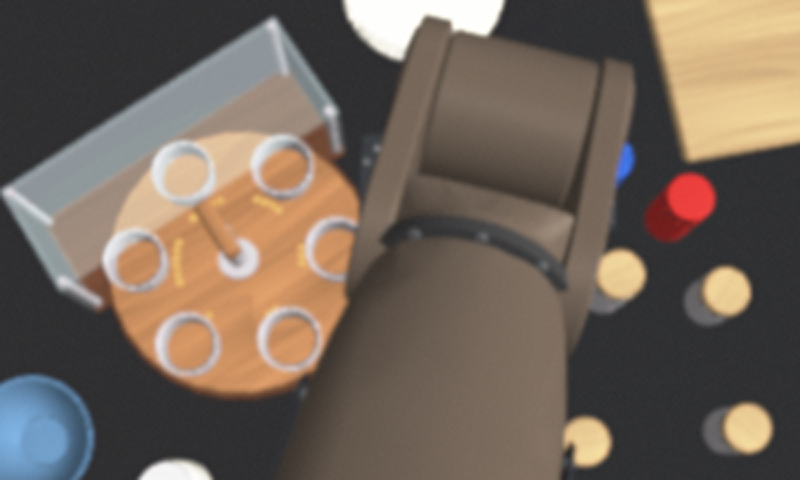

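The view shows pocket 1 (one stud at crop (208,315)) at (188,343), front left, with pockets 2 at (290,338) and 3 at (333,248). Next I'll compute the pocket points and pick the first tall caddy.

Call:
carry_out(motion=[[0,0,25,0,0.25],[0,0,35,0,0.25],[0,0,35,0,0.25],[0,0,35,0,0.25],[0,0,30,0,0.25],[0,0,25,0,0.25],[0,0,13,0,0.25],[0,0,0,0,0.25],[0,0,0,0,0.5],[0,0,0,0,0.7],[0,0,0,0,0.7],[0,0,0,0,0.7]])

```text
t: 9.5
eef_pos: [551.7, -67.8, 79.9]
tcp_rot: [-3.141, 0.001, -3.141]
ft_force: [0.2, 0.5, 0.6]
opening: 0.478
grip_force: 29.9
```

Run:
```python
from h import *
plan(551,-68,79,90)
c=snap('top')
P=np.array([(188,343),(290,338),(333,248),(283,166),(184,172),(135,260)],float)
W=np.array([ray(c,(120+x*.375-.3,80+y*.375-.3),60)[:2] for x,y in P])
ctr=W.mean(0);d=W-ctr
ang=np.degrees(np.arctan2(d[:,1],d[:,0]));print('axis top',ctr,np.hypot(*d.T),(ang-60*np.arange(6))%360)
a0=np.median((ang-60*np.arange(6))%360)
for i in range(3): t=np.radians(a0+60*i);print(i+1,np.array([559.3,152])+100*np.array([np.cos(t),np.sin(t)]),W[i])
```

```text
t 9.5 pos [551.7 -67.8  79.9] yang -269.9 j6 -103.9 open 45.4 F [0.2 0.5 0.6]
yang -90.0 turn -179.9 shift -0.7 0.2 0.9 j6end 83.0
yang 90.0 turn -359.9 shift 0.7 -0.2 0.9 j6end -97.0
axis top [558.19760453 150.559478  ] [98.49463451 99.43499614 96.08812804 99.51062285 98.37383269 99.3848028 ] [154.17051651 154.4648861  154.25460295 153.57844309 153.54842315
 154.38309619]
1 [469.25858438 195.50337313] [469.54310708 193.47303191]
2 [476.60426591  95.77353324] [476.21611928  94.28910805]
3 [566.64568153  52.27016012] [565.32624877  54.7361469 ]
```

Call:
carry_out(motion=[[0,0,-15,0,0.7],[0,0,-35,0,0.7],[0,0,-35,0,0.7],[0,0,-35,6,0.7],[0,0,-35,6,0.7],[0,0,-25,7,0.7],[0,0,-10,6.5,0.7],[0,0,0,0,0.7]])

```text
t: 10.35
eef_pos: [551.6, -67.9, 270.6]
tcp_rot: [3.141, 0.002, 2.696]
ft_force: [-0.1, 0.5, -2.5]
opening: 0.48
grip_force: 29.9
```

Run:
```python
from h import *
plan(469.4,194.7,106,64.3)
```

```text
t 10.3 pos [551.6 -67.9 270.6] yang 64.5 j6 -78.3 open 45.6 F [-0.1  0.5 -2.5]
yang -115.7 turn 180.2 shift -188.0 -201.0 164.6 j6end 138.2
yang 64.3 turn 0.2 shift 188.0 201.0 164.6 j6end -41.8
```

Call:
carry_out(motion=[[10,10,0,0,0.7],[20,21,0,0,0.7],[24,26,0,0,0.7],[24,26,0,0,0.7],[24,26,0,0,0.7],[24,26,0,0,0.7],[24,26,0,0,0.7],[20,21,0,0,0.7],[13,14,0,0,0.7],[5,5,0,0,0.7],[0,0,0,0,0.7],[0,0,0,0,0.7]])

```text
t: 11.55
eef_pos: [468.0, 194.0, 268.7]
tcp_rot: [-3.141, -0.0, 2.699]
ft_force: [0.0, 0.0, -3.6]
opening: 0.479
grip_force: 29.9
```

Call:
carry_out(motion=[[0,0,25,0,0.7],[0,0,35,0,0.7],[0,0,30,0,0.7],[0,0,20,0,0.7],[0,0,5,0,0.7],[0,0,0,0,0.7]])

```text
t: 12.15
eef_pos: [468.2, 193.8, 153.9]
tcp_rot: [-3.141, -0.001, 2.697]
ft_force: [-0.2, -0.3, -2.4]
opening: 0.482
grip_force: 29.9
```

Run:
```python
from h import *
plan(469.4,194.7,106,64.3)
a=[]
for n,(x,y,w,h) in(('side',(190,130,130,130)),('top',(140,120,130,130))):
    im=snap(n)['color'][y:y+h,x:x+w]; a.append(cv2.resize(cv2.cvtColor(im,cv2.COLOR_RGB2BGR),(400,400),interpolation=cv2.INTER_CUBIC))
cv2.imwrite('pics/ins1.png',np.hstack(a))
```

```text
t 12.2 pos [468.2 193.8 153.9] yang 64.5 j6 -49.5 open 45.8 F [-0.2 -0.3 -2.4]
yang -115.7 turn 180.2 shift 0.7 -1.3 47.9 j6end 138.2
yang 64.3 turn 0.2 shift -0.7 1.3 47.9 j6end -41.8
```

View pics/ins1.png

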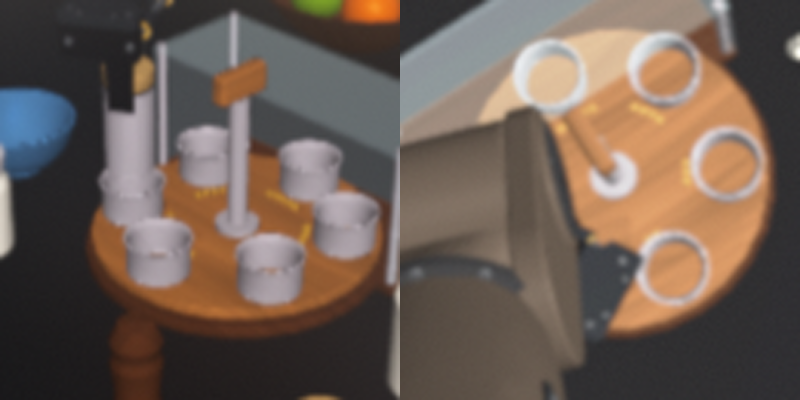

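The side view shows the caddy (column about 130) centred over the cup (column about 132). I'll lower it.

Call:
carry_out(motion=[[-0.7,1.3,0,0,0.7],[0,0,8,0,0.7],[0,0,8,0,0.7],[0,0,8,0,0.7],[0,0,8,0,0.7],[0,0,8,0,0.7],[0,0,5,0,0.7],[0,0,0,0,0.7],[0,0,0,0,0.7]])

```text
t: 13.15
eef_pos: [469.3, 195.4, 109.1]
tcp_rot: [3.142, -0.0, 2.698]
ft_force: [0.5, 0.0, -2.7]
opening: 0.481
grip_force: 29.9
```

Call:
carry_out(motion=[[0,0,2,0,0.7],[0,0,1,0,0.7],[0,0,0,0,0.7],[0,0,0,0,0.45],[0,0,0,0,0.35],[0,0,0,0,0.25],[0,0,0,0,0.25],[0,0,-15,0,0.25],[0,0,-35,0,0.25],[0,0,-40,0,0.25],[0,0,-40,0,0.25],[0,0,-10,0,0.25]])

```text
t: 14.35
eef_pos: [470.3, 195.6, 250.1]
tcp_rot: [3.137, 0.005, 2.698]
ft_force: [-0.3, -0.3, -0.1]
opening: 0.749
grip_force: 0.0
```

Run:
```python
from h import *
c=snap('top');s=snap('side')
for n,c in(('top',c),('side',s)):
    m=cv2.inRange(cv2.cvtColor(c['color'],cv2.COLOR_RGB2HSV),(12,70,120),(25,200,255))
    N,l,st,ce=cv2.connectedComponentsWithStats(m)
    for i in range(1,N):
        if 150<st[i][4]<500: print(n,st[i],ce[i].round(1),[ray(c,ce[i],z).round(0)[:2] for z in(128,102,77)])
plan(537.1,-217.3,270,90)
```

```text
top [ 40  65  28  17 162] [52.  71.3] [array([825., 579.]), array([836., 593.]), array([847., 607.])]
top [ 68  78  23  24 333] [80.2 88.4] [array([773., 492.]), array([784., 504.]), array([793., 515.])]
top [218 136  17  15 199] [226.1 143. ] [array([627.,  99.]), array([634., 101.]), array([640., 104.])]
top [183 139  14  14 154] [189.2 145.5] [array([619., 191.]), array([626., 196.]), array([632., 200.])]
top [238 166  18  17 227] [246.4 173.6] [array([550.,  47.]), array([555.,  48.]), array([560.,  49.])]
top [343 173  19  19 291] [352.1 182.3] [array([ 533., -212.]), array([ 537., -217.]), array([ 541., -222.])]
top [383 180  19  19 279] [391.9 188.8] [array([ 518., -311.]), array([ 522., -318.]), array([ 526., -325.])]
top [221 199  17  18 241] [229.  207.2] [array([467.,  87.]), array([470.,  89.]), array([472.,  91.])]
top [391 231  19  19 287] [399.9 240.1] [array([ 393., -328.]), array([ 394., -336.]), array([ 395., -343.])]
top [330 236  19  20 295] [338.9 245.4] [array([ 379., -179.]), array([ 379., -183.]), array([ 380., -187.])]
top [310 293  37  10 279] [328.6 297.2] 
[... 328 characters left out ...]
[ 526., -255.]), array([ 535., -225.]), array([ 544., -197.])]
side [209 268  21  19 328] [219.2 276.8] [array([ 373., -253.]), array([ 376., -223.]), array([ 379., -195.])]
side [155 283   9  34 242] [159.6 300.1] [array([ 254., -299.]), array([ 252., -271.]), array([ 250., -245.])]
side [292 302  22  22 387] [302.3 312.4] [array([ 508., -380.]), array([ 517., -355.]), array([ 525., -332.])]
side [227 318  23  23 435] [238.2 328.6] [array([ 387., -396.]), array([ 391., -372.]), array([ 394., -349.])]
t 14.4 pos [469.6 195.5 247.4] yang 64.6 j6 -49.4 open 71.2 F [-1.  -0.8 -1. ]
yang -90.0 turn 154.6 shift 67.5 412.8 -22.6 j6end 68.0
yang 90.0 turn -25.4 shift -67.5 -412.8 -22.6 j6end -112.0
```

Run:
```python
from h import *
s=snap('side');c=snap('top')
print(proj(s,[469.4,195,124]),proj(s,[469.4,195,132]))
for u in((545,217),(592,240)): print(ray(c,(u[0]*.64,u[1]*.64),105))
```

```text
[[232.25382427 167.76287387]] [[232.19819931 165.21611269]]
[ 648.39751089 -210.30625723  105.        ]
[ 611.49710615 -286.65323906  105.        ]
```

Call:
carry_out(motion=[[0,0,-20,-7,0.25],[0,0,0,-7,0.25],[0,0,0,-7,0.25],[0,0,0,-4.5,0.25],[-2,-20,0,0,0.25],[-6,-38,0,0,0.25],[-6,-38,0,0,0.25],[-6,-38,0,0,0.25],[-6,-38,0,0,0.25],[-6,-38,0,0,0.25],[-6,-38,0,0,0.25],[-6,-38,0,0,0.25]])

```text
t: 15.75
eef_pos: [513.1, -92.1, 264.2]
tcp_rot: [3.141, -0.003, -3.141]
ft_force: [1.1, 0.1, 0.6]
opening: 0.747
grip_force: 0.0
```

Run:
```python
from h import *
plan(537.1,-217.5,270,90)
```

```text
t 15.8 pos [513.1 -92.1 264.2] yang -269.9 j6 -107.5 open 70.9 F [1.1 0.1 0.6]
yang -90.0 turn -179.9 shift 24.0 125.4 -5.8 j6end 68.0
yang 90.0 turn -359.9 shift -24.0 -125.4 -5.8 j6end -112.0
```

Call:
carry_out(motion=[[-6,-30,0,0,0.25],[-6,-35,0,0,0.25],[-6,-35,0,0,0.25],[-6,-25,0,0,0.25],[0,0,0,0,0.25],[0,0,35,0,0.25],[0,0,40,0,0.25],[0,0,40,0,0.25],[0,0,35,0,0.25],[0,0,0,0,0.25]])

```text
t: 16.75
eef_pos: [535.2, -213.6, 111.2]
tcp_rot: [3.137, -0.008, -3.14]
ft_force: [-0.6, -0.0, 1.2]
opening: 0.747
grip_force: 0.0
```

Run:
```python
from h import *
plan(537.1,-217.5,79,90)
```

```text
t 16.8 pos [ 535.2 -213.6  111.2] yang -269.9 j6 -118.4 open 70.9 F [-0.6 -0.   1.2]
yang -90.0 turn -179.9 shift 1.9 3.9 32.2 j6end 68.0
yang 90.0 turn -359.9 shift -1.9 -3.9 32.2 j6end -112.0
```

Call:
carry_out(motion=[[-1.9,-3.9,12,0,0.25],[0,0,15,0,0.25],[0,0,5,0,0.25],[0,0,0,0,0.25],[0,0,0,0,0.5],[0,0,0,0,0.7],[0,0,0,0,0.7],[0,0,0,0,0.7]])

```text
t: 17.55
eef_pos: [539.7, -219.4, 84.5]
tcp_rot: [-3.142, 0.0, -3.141]
ft_force: [-0.2, 0.6, -0.6]
opening: 0.486
grip_force: 29.8
```

Call:
carry_out(motion=[[0,0,-15,0,0.7],[0,0,-35,0,0.7],[0,0,-35,-3,0.7],[0,0,-35,-6,0.7],[0,0,-35,-7,0.7],[0,0,-30,-7,0.7],[0,0,-10,-7,0.7],[0,0,0,-4,0.7],[0,0,0,0,0.7]])

```text
t: 18.45
eef_pos: [539.4, -219.4, 279.3]
tcp_rot: [-3.141, 0.0, -2.546]
ft_force: [0.1, 0.6, -2.1]
opening: 0.48
grip_force: 29.7
```

Run:
```python
from h import *
plan(476.6,95.3,270,124.2)
```

```text
t 18.4 pos [ 539.4 -219.4  279.3] yang -235.9 j6 -152.8 open 45.6 F [ 0.1  0.6 -2.1]
yang -55.8 turn -180.1 shift 125.0 -295.6 9.3 j6end 67.1
yang 124.2 turn -360.1 shift -125.0 295.6 9.3 j6end -112.9
```

Call:
carry_out(motion=[[-5,12,0,0,0.7],[-12,28,0,0,0.7],[-15,35,0,0,0.7],[-15,35,0,0,0.7],[-15,35,0,0,0.7],[-15,35,0,0,0.7],[-15,35,0,0,0.7],[-15,35,0,0,0.7],[-13,30,0,0,0.7],[-6.5,15.6,0,0,0.7],[0,0,0,0,0.7],[0,0,0,0,0.7]])

```text
t: 19.65
eef_pos: [478.3, 96.5, 278.9]
tcp_rot: [3.141, -0.0, -2.547]
ft_force: [-1.1, 0.5, -1.5]
opening: 0.484
grip_force: 29.7
```

Call:
carry_out(motion=[[0,0,25,0,0.7],[0,0,40,0,0.7],[0,0,35,0,0.7],[0,0,15,0,0.7],[0,0,0,0,0.7],[0,0,0,0,0.7]])

```text
t: 20.25
eef_pos: [479.2, 95.6, 164.5]
tcp_rot: [-3.142, 0.0, -2.548]
ft_force: [0.0, -0.4, -2.1]
opening: 0.48
grip_force: 29.7
```

Run:
```python
from h import *
plan(476.6,95.3,110.5,124.2)
a=[]
for n,(x,y,w,h) in(('side',(190,130,130,130)),('top',(140,120,130,130))):
    im=snap(n)['color'][y:y+h,x:x+w]; a.append(cv2.resize(cv2.cvtColor(im,cv2.COLOR_RGB2BGR),(400,400),interpolation=cv2.INTER_CUBIC))
cv2.imwrite('pics/ins2.png',np.hstack(a))
```

```text
t 20.2 pos [479.2  95.6 164.5] yang -236.0 j6 -120.4 open 45.6 F [ 0.  -0.4 -2.1]
yang -55.8 turn -180.2 shift -2.3 -1.2 54.0 j6end 67.1
yang 124.2 turn -360.2 shift 2.3 1.2 54.0 j6end -112.9
```

View pics/ins2.png

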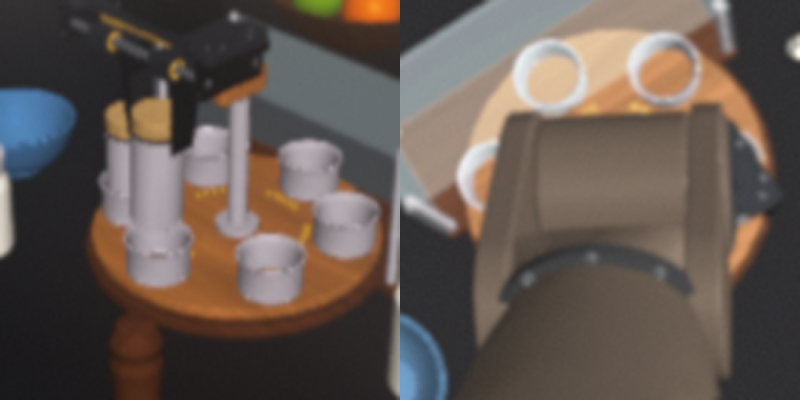

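The side view shows caddy 1 seated, and the second (column about 158) over the pocket 2 cup (about 159). I'll lower it.

Call:
carry_out(motion=[[0.7,1,8,0,0.7],[0,0,8,0,0.7],[0,0,8,0,0.7],[0,0,8,0,0.7],[0,0,8,0,0.7],[0,0,7,0,0.7],[0,0,4,0,0.7],[0,0,0,0,0.7],[0,0,0,0,0.7]])

```text
t: 21.25
eef_pos: [477.6, 96.7, 113.1]
tcp_rot: [3.141, -0.0, -2.547]
ft_force: [0.3, 0.7, -3.0]
opening: 0.481
grip_force: 29.7
```

Call:
carry_out(motion=[[0,0,1.5,0,0.7],[0,0,1,0,0.7],[0,0,0,0,0.7],[0,0,0,0,0.45],[0,0,0,0,0.35],[0,0,0,0,0.25],[0,0,0,0,0.25],[0,0,-15,0,0.25],[0,0,-35,0,0.25],[0,0,-40,0,0.25],[0,0,-40,0,0.25],[0,0,-30,8,0.25]])

```text
t: 22.45
eef_pos: [477.7, 96.7, 273.2]
tcp_rot: [-3.141, 0.002, -2.687]
ft_force: [0.8, -0.5, -0.2]
opening: 0.748
grip_force: 0.0
```

Call:
carry_out(motion=[[0,0,0,8,0.25],[0,0,0,8,0.25],[0,0,0,8,0.25],[0,0,0,8,0.25],[0,0,0,8,0.25],[0,0,0,8,0.25],[0,0,0,8,0.25],[0,0,0,8,0.25],[0,0,0,8,0.25],[0,0,0,8,0.25],[0,0,0,8,0.25],[0,0,0,8,0.25]])

```text
t: 23.65
eef_pos: [477.6, 96.7, 270.6]
tcp_rot: [3.142, -0.0, 1.915]
ft_force: [0.2, -0.4, -0.4]
opening: 0.752
grip_force: 0.0
```

Call:
carry_out(motion=[[0,0,0,8,0.25],[0,0,0,8,0.25],[0,0,0,8,0.25],[0,0,0,8,0.25],[0,0,0,8,0.25],[0,0,0,8,0.25],[0,0,0,2,0.25],[0,0,0,0,0.25]])

```text
t: 24.45
eef_pos: [477.6, 96.7, 270.7]
tcp_rot: [-3.142, -0.0, 1.048]
ft_force: [0.4, 1.0, 0.7]
opening: 0.753
grip_force: 0.0
```

```bash
cat >> h.py <<'E'
def lids():
  for n in('top','side'):
    c=snap(n); m=cv2.inRange(cv2.cvtColor(c['color'],cv2.COLOR_RGB2HSV),(12,70,120),(25,200,255))
    N,l,st,ce=cv2.connectedComponentsWithStats(m)
    for i in range(1,N):
        if 150<st[i][4]<500: print(n,st[i][2:],ce[i].round(1),'seated T/S, standing T/S',*[ray(c,ce[i],z-(0 if n=='top' else 4)).round(0)[:2] for z in(128,103,102,77)])
E
python3 - <<'E'
from h import *
s=snap('side');print(proj(s,[[469.4,195,124],[476.6,95.3,124]]))
lids()
plan(526,-325,270,-30)
E
```

```text
[[232.25382427 167.76287387]
 [240.87429546 185.4868073 ]]
top [ 28  17 164] [51.9 71.3] seated T/S, standing T/S [825. 579.] [836. 593.] [836. 593.] [847. 607.]
top [ 23  23 334] [80.1 88.5] seated T/S, standing T/S [773. 492.] [783. 503.] [783. 504.] [793. 515.]
top [ 25  13 211] [206.3 135.2] seated T/S, standing T/S [646. 149.] [653. 153.] [653. 153.] [660. 156.]
top [ 18  42 340] [250.4 194.2] seated T/S, standing T/S [499.  36.] [503.  37.] [503.  37.] [507.  38.]
top [ 19  19 279] [391.9 188.8] seated T/S, standing T/S [ 518. -311.] [ 522. -318.] [ 522. -318.] [ 526. -325.]
top [ 19  19 288] [399.9 240.1] seated T/S, standing T/S [ 393. -328.] [ 394. -335.] [ 394. -336.] [ 395. -343.]
top [ 19  20 296] [339.  245.4] seated T/S, standing T/S [ 379. -179.] [ 379. -183.] [ 379. -183.] [ 380. -187.]
top [ 37  10 279] [328.6 297.2] seated T/S, standing T/S [ 256. -154.] [ 254. -158.] [ 254. -158.] [ 252. -161.]
side [ 17  16 171] [267.8 156.2] seated T/S, standing T/S [581. 245.] [592. 293.] [593. 295.] [604. 343.]
side [ 15  13 172] [232.  168.8] seated T/S, standing T/S [468. 189.] [474. 235.] [475. 236.] [481. 282.]
side [ 21  19 328] [219.2 276.8] seated T/S, standing T/S [ 374. -249.] [ 377. -220.] [ 377. -219.] [ 380. -190.]
side [  9  34 243] [159.6 300.1] seated T/S, standing T/S [ 254. -295.] [ 252. -268.] [ 252. -267.] [ 250. -240.]
side [ 22  22 384] [302.3 312.4] seated T/S, standing T/S [ 510. -376.] [ 518. -352.] [ 518. -351.] [ 526. -328.]
side [ 23  23 435] [238.2 328.6] seated T/S, standing T/S [ 388. -392.] [ 391. -370.] [ 391. -369.] [ 395. -346.]
t 24.6 pos [477.6  96.7 270.6] yang -29.9 j6 33.5 open 71.0 F [ 0.4  1.1 -0.9]
yang -30.0 turn 0.1 shift -341.0 252.8 0.6 j6end -1.7
```

Call:
carry_out(motion=[[-15,11,0,0,0.25],[-28,21,0,0,0.25],[-31,23,0,0,0.25],[-31,23,0,0,0.25],[-31,23,0,0,0.25],[-31,23,0,0,0.25],[-31,23,0,0,0.25],[-31,23,0,0,0.25],[-31,23,0,0,0.25],[-31,23,0,0,0.25],[-31,23,0,0,0.25],[-19,13,0,0,0.25]])

```text
t: 25.8
eef_pos: [525.8, -327.2, 270.2]
tcp_rot: [-3.141, 0.0, 1.048]
ft_force: [0.1, 1.5, -0.3]
opening: 0.749
grip_force: 0.0
```

Call:
carry_out(motion=[[0,0,30,0,0.25],[0,0,40,0,0.25],[0,0,40,0,0.25],[0,0,30,0,0.25],[0,0,10,0,0.25],[0,0,0,0,0.25],[0,0,0,0,0.25]])

```text
t: 26.5
eef_pos: [526.5, -325.0, 121.9]
tcp_rot: [3.14, 0.0, 1.049]
ft_force: [-0.1, 0.6, 0.1]
opening: 0.754
grip_force: 0.0
```

Run:
```python
from h import *
lids()
plan(526,-325.5,58,-30)
```

```text
top [ 28  17 162] [51.8 71.4] seated T/S, standing T/S [824. 579.] [836. 593.] [836. 594.] [847. 607.]
top [ 21  20 302] [80.7 87.7] seated T/S, standing T/S [775. 490.] [785. 502.] [786. 502.] [796. 514.]
top [ 17  15 197] [226.1 143. ] seated T/S, standing T/S [627.  99.] [633. 101.] [633. 101.] [640. 104.]
top [ 14  14 155] [189.2 145.4] seated T/S, standing T/S [620. 191.] [626. 196.] [626. 196.] [632. 200.]
top [ 18  16 225] [246.3 173.6] seated T/S, standing T/S [550.  47.] [555.  48.] [555.  48.] [560.  49.]
top [ 16  17 194] [171.6 177.9] seated T/S, standing T/S [537. 231.] [541. 237.] [541. 237.] [546. 242.]
side [ 16  13 172] [232.  168.8] seated T/S, standing T/S [468. 189.] [474. 235.] [474. 237.] [481. 282.]
side [ 21  19 328] [219.2 276.8] seated T/S, standing T/S [ 374. -249.] [ 377. -220.] [ 377. -219.] [ 380. -190.]
side [  9  34 244] [159.6 300.1] seated T/S, standing T/S [ 254. -295.] [ 252. -268.] [ 252. -267.] [ 250. -240.]
side [ 22  22 383] [302.4 312.4] seated T/S, standing T/S [ 510. -376.] [ 518. -352.] [ 518. -351.] [ 526. -328.]
side [ 23  23 436] [238.2 328.6] seated T/S, standing T/S [ 388. -392.] [ 391. -370.] [ 391. -369.] [ 395. -346.]
t 26.6 pos [ 526.5 -325.   122.3] yang -29.9 j6 -7.9 open 71.2 F [ 0.6  0.2 -0.7]
yang -30.0 turn 0.1 shift -0.7 -0.2 64.3 j6end -1.8
```

Call:
carry_out(motion=[[0,0,25,0,0.25],[0,0,25,0,0.25],[0,0,12,0,0.25],[0,0,0,0,0.25],[0,0,0,0,0.5],[0,0,0,0,0.7],[0,0,0,0,0.7],[0,0,0,0,0.7]])

```text
t: 27.4
eef_pos: [526.1, -324.7, 59.3]
tcp_rot: [3.14, 0.0, 1.048]
ft_force: [1.5, -0.5, 3.8]
opening: 0.48
grip_force: 30.0
```

Run:
```python
from h import *
plan(526,-325.5,60,-30)
im=snap('side')['color'][130:260,190:320]; cv2.imwrite('pics/chk2.png',cv2.resize(cv2.cvtColor(im,cv2.COLOR_RGB2BGR),(520,520),interpolation=cv2.INTER_CUBIC))
```

```text
t 27.4 pos [ 526.1 -324.7   59.3] yang -29.9 j6 -7.9 open 45.6 F [ 1.5 -0.5  3.8]
yang -30.0 turn 0.1 shift -0.7 0.3 -0.7 j6end -1.8
```

View pics/chk2.png

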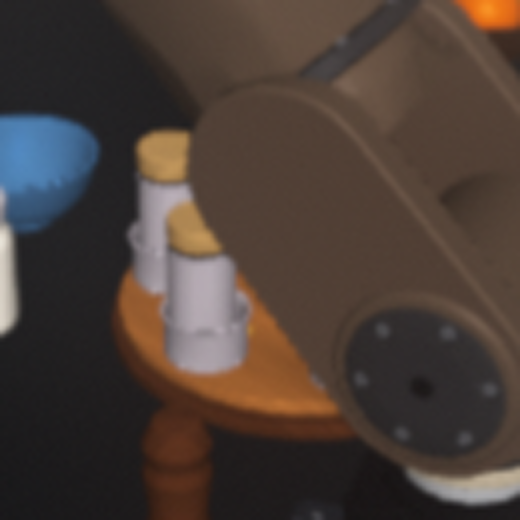

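Both tall caddies show as seated, with their tops level and the cup rims at the same height on each. I'll lift the short one and go to pocket 3.

Call:
carry_out(motion=[[0,0,-15,0,0.7],[0,0,-35,0,0.7],[0,0,-40,0,0.7],[0,0,-40,-6,0.7],[0,0,-40,-7,0.7],[0,0,-25,-7,0.7],[0,0,-5,0,0.7],[0,0,0,0,0.7]])

```text
t: 28.25
eef_pos: [525.7, -324.4, 259.1]
tcp_rot: [3.141, 0.0, 1.394]
ft_force: [-0.7, -0.5, -2.3]
opening: 0.483
grip_force: 30.0
```

Run:
```python
from h import *
plan(566.3,53,85.3,-10)
```

```text
t 28.2 pos [ 525.7 -324.4  259.1] yang -10.1 j6 -27.7 open 45.9 F [-0.7 -0.5 -2.3]
yang -10.0 turn -0.1 shift 378.8 -25.5 173.8 j6end 15.3
```

Call:
carry_out(motion=[[15,-1,0,0,0.7],[30,-2,0,0,0.7],[40,-3,0,0,0.7],[40,-3,0,0,0.7],[40,-3,0,0,0.7],[40,-3,0,0,0.7],[40,-3,0,0,0.7],[40,-3,0,0,0.7],[40,-3,0,0,0.7],[30,-1.5,0,0,0.7],[18,0,0,0,0.7],[5.8,0,0,0,0.7]])

```text
t: 29.45
eef_pos: [565.2, 55.3, 257.0]
tcp_rot: [-3.139, 0.0, 1.398]
ft_force: [-0.6, 1.2, -2.3]
opening: 0.479
grip_force: 30.0
```

Call:
carry_out(motion=[[0,0,0,0,0.7],[0,0,25,0,0.7],[0,0,40,0,0.7],[0,0,35,0,0.7],[0,0,15,0,0.7],[0,0,0,0,0.7],[0,0,0,0,0.7]])

```text
t: 30.15
eef_pos: [566.2, 52.2, 143.9]
tcp_rot: [-3.141, 0.0, 1.396]
ft_force: [1.5, 0.3, -2.1]
opening: 0.478
grip_force: 30.0
```

Run:
```python
from h import *
plan(566.3,53,85.3,-10)
im=snap('side')['color'][130:260,190:320]; cv2.imwrite('pics/ins3.png',cv2.resize(cv2.cvtColor(im,cv2.COLOR_RGB2BGR),(520,520),interpolation=cv2.INTER_CUBIC))
```

```text
t 30.1 pos [566.2  52.2 143.9] yang -10.0 j6 8.6 open 45.4 F [ 1.5  0.3 -2.1]
yang -10.0 turn -0.0 shift 0.8 -0.0 58.6 j6end 15.3
```

View pics/ins3.png

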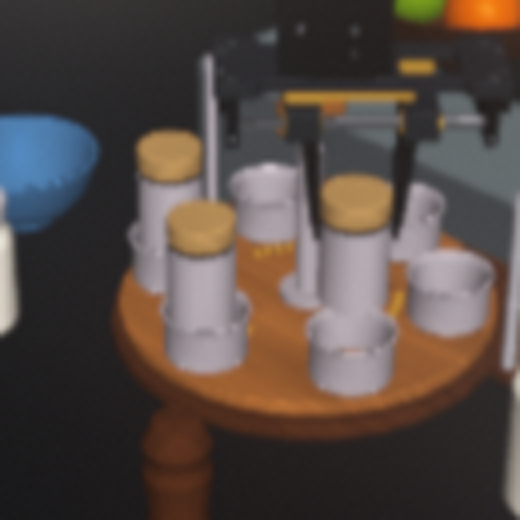

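The short caddy (column about 352) hangs over the pocket 3 cup (about 351). I'll lower it.

Call:
carry_out(motion=[[0.5,0,15,0,0.7],[0,0,8,0,0.7],[0,0,8,0,0.7],[0,0,8,0,0.7],[0,0,8,0,0.7],[0,0,6,0,0.7],[0,0,3,0,0.7],[0,0,0,0,0.7],[0,0,0,0,0.7]])

```text
t: 31.1
eef_pos: [566.3, 53.4, 87.7]
tcp_rot: [3.141, -0.0, 1.397]
ft_force: [-0.3, -0.6, -1.6]
opening: 0.478
grip_force: 30.0
```

Call:
carry_out(motion=[[0,0,1.5,0,0.7],[0,0,1,0,0.7],[0,0,0,0,0.7],[0,0,0,0,0.45],[0,0,0,0,0.35],[0,0,0,0,0.25],[0,0,0,0,0.25],[0,0,-15,0,0.25],[0,0,-35,0,0.25],[0,0,-40,0,0.25],[0,0,-40,0,0.25],[0,0,-35,0,0.25]])

```text
t: 32.3
eef_pos: [566.1, 53.4, 252.3]
tcp_rot: [3.141, -0.0, 1.397]
ft_force: [1.2, 0.3, -0.5]
opening: 0.751
grip_force: 0.0
```

Call:
carry_out(motion=[[0,0,-10,8,0.25],[0,0,0,8,0.25],[0,0,0,8,0.25],[0,0,0,8,0.25],[0,0,0,8,0.25],[0,0,0,5.8,0.3],[10,-17,0,0,0.35],[15,-25,0,0,0.4],[15,-25,0,0,0.4],[10,-17.8,0,0,0.4],[0,0,0,0,0.4],[0,0,0,0,0.4]])

```text
t: 33.5
eef_pos: [559.7, 151.7, 260.1]
tcp_rot: [3.142, 0.0, 0.599]
ft_force: [-0.0, -0.0, 0.4]
opening: 0.602
grip_force: 0.0
```

Run:
```python
from h import *
plan(560,151.7,167,-55.8)
im=snap('side')['color'][100:260,190:350]; cv2.imwrite('pics/chk3.png',cv2.resize(cv2.cvtColor(im,cv2.COLOR_RGB2BGR),(560,560),interpolation=cv2.INTER_CUBIC))
```

```text
t 33.5 pos [559.7 151.7 260.1] yang -55.7 j6 64.3 open 57.2 F [-0.  -0.   0.4]
yang -55.8 turn 0.1 shift 0.3 0.2 93.1 j6end 71.0
yang 124.2 turn -179.9 shift -0.3 -0.2 93.1 j6end -109.0
```

View pics/chk3.png

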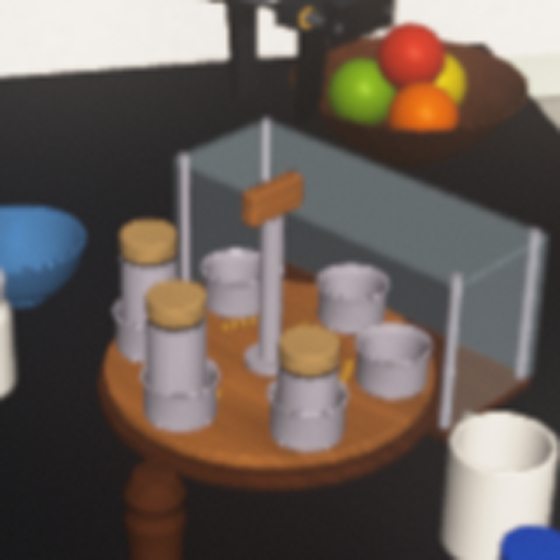

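All three caddies are seated. Now for the half turn, counter-clockwise.

Call:
carry_out(motion=[[0,0,25,0,0.4],[0,0,30,0,0.4],[0,0,25,0,0.4],[0,0,12,0,0.4],[0,0,0,0,0.4],[0,0,0,0,0.7],[0,0,0,0,0.75],[0,0,0,0,0.8],[0,0,0,0,0.8],[0,0,0,0,0.8]])

```text
t: 34.55
eef_pos: [559.8, 151.8, 168.5]
tcp_rot: [3.141, -0.001, 0.598]
ft_force: [0.4, -0.2, 0.1]
opening: 0.238
grip_force: 0.0
```

Call:
carry_out(motion=[[0,0,0,-3,0.8],[0,0,0,-4,0.8],[0,0,0,-5,0.8],[0,0,0,-6,0.8],[0,0,0,-6,0.8],[0,0,0,-6,0.8],[0,0,0,-6,0.8],[0,0,0,-6,0.8],[0,0,0,-6,0.8],[0,0,0,-6,0.8],[0,0,0,-6,0.8]])

```text
t: 35.65
eef_pos: [559.4, 153.0, 168.3]
tcp_rot: [-3.141, -0.002, 1.649]
ft_force: [-1.8, 7.2, 0.5]
opening: 0.2
grip_force: 4.4
```

Run:
```python
from h import *
plan(560,151.7,167,124.2)
```

```text
t 35.6 pos [559.4 153.  168.3] yang 4.5 j6 4.1 open 19.0 F [-1.8  7.2  0.5]
yang -55.8 turn 60.3 shift -0.2 1.5 1.3 j6end 71.0
yang 124.2 turn -119.7 shift 0.2 -1.5 1.3 j6end -109.0
```

Call:
carry_out(motion=[[0,0,0,-6,0.8],[0,0,0,-6,0.8],[0,0,0,-6,0.8],[0,0,0,-6,0.8],[0,0,0,-6,0.8],[0,0,0,-6,0.8],[0,0,0,-6,0.8],[0,0,0,-6,0.8],[0,0,0,-6,0.8],[0,0,0,-6,0.8]])

```text
t: 36.65
eef_pos: [559.7, 152.5, 168.3]
tcp_rot: [3.14, -0.0, 2.696]
ft_force: [0.5, 5.7, -0.5]
opening: 0.198
grip_force: 6.9
```

Call:
carry_out(motion=[[0,0,0,-6,0.8],[0,0,0,-6,0.8],[0,0,0,-6,0.8],[0,0,0,-6,0.8],[0,0,0,-6,0.8],[0,0,0,-6,0.8],[0,0,0,-6,0.8],[0,0,0,-6,0.8],[0,0,0,-6,0.8],[0,0,0,-5,0.8],[0,0,0,-2,0.8],[0,0,0,0,0.8]])

```text
t: 37.85
eef_pos: [559.7, 151.9, 168.2]
tcp_rot: [3.142, 0.0, -2.525]
ft_force: [-0.3, -0.6, 0.1]
opening: 0.2
grip_force: 0.1
```

Call:
carry_out(motion=[[0,0,0,0,0.6],[0,0,0,0,0.3],[0,0,0,0,0.25],[0,0,0,0,0.25],[0,0,-30,0,0.25],[0,0,-40,0,0.25],[0,0,-40,0,0.25],[0,0,0,0,0.25]])

```text
t: 38.65
eef_pos: [561.3, 151.9, 283.3]
tcp_rot: [-3.138, 0.008, -2.526]
ft_force: [0.0, 0.0, -0.4]
opening: 0.742
grip_force: 0.0
```

Run:
```python
from h import *
plan(380,-189,270,60)
im=snap('side')['color'][100:260,190:350]; cv2.imwrite('pics/chk4.png',cv2.resize(cv2.cvtColor(im,cv2.COLOR_RGB2BGR),(560,560),interpolation=cv2.INTER_CUBIC))
```

```text
t 38.6 pos [561.3 151.9 283.3] yang -234.7 j6 -116.6 open 70.5 F [ 0.   0.  -0.4]
yang -120.0 turn -114.7 shift 13.4 385.9 13.3 j6end 93.6
yang 60.0 turn -294.7 shift -13.4 -385.9 13.3 j6end -86.4
```

View pics/chk4.png

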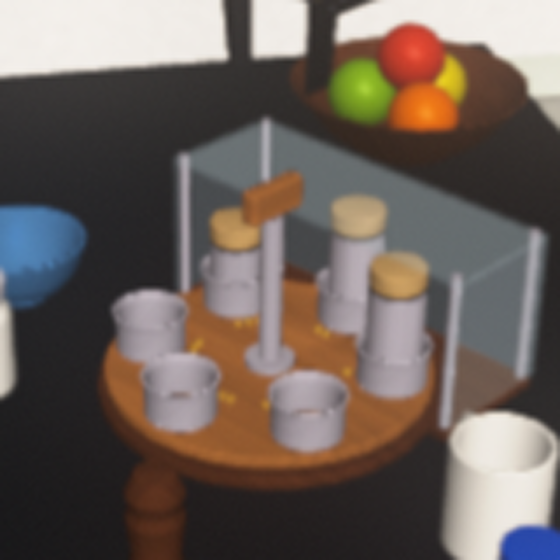

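All three loaded caddies ride upright under the hood, and the empty pockets 4 to 6 are in front. Next is the short caddy near (380,-188).

Call:
carry_out(motion=[[0,0,0,8,0.25],[0,0,0,8,0.25],[0,0,0,8,0.25],[0,0,0,8,0.25],[0,0,0,8,0.25],[0,0,0,8,0.25],[0,0,0,2.3,0.25],[4,-20,0,0,0.25],[8,-34,0,0,0.25],[8,-35,0,0,0.25],[8,-35,0,0,0.25],[8,-35,0,0,0.25]])

```text
t: 39.9
eef_pos: [482.4, 6.4, 276.8]
tcp_rot: [-3.141, -0.002, 2.879]
ft_force: [-0.2, 0.3, 0.4]
opening: 0.755
grip_force: 0.0
```

Call:
carry_out(motion=[[8,-35,0,0,0.25],[8,-35,0,0,0.25],[8,-35,0,0,0.25],[8,-35,0,0,0.25],[8,-35,0,0,0.25],[7,-25,0,0,0.25],[4,-16.3,0,0,0.25],[0,0,0,0,0.25],[0,0,30,0,0.25],[0,0,40,0,0.25],[0,0,40,0,0.25],[0,0,20,0,0.25]])

```text
t: 41.1
eef_pos: [377.4, -186.6, 145.1]
tcp_rot: [3.14, -0.004, 2.879]
ft_force: [0.0, 0.1, -0.2]
opening: 0.75
grip_force: 0.0
```

Run:
```python
from h import *
plan(380,-188.5,58,75)
lids()
```

```text
t 41.1 pos [ 377.4 -186.6  145.1] yang 75.0 j6 -110.3 open 71.2 F [ 0.   0.1 -0.2]
yang -105.0 turn 180.0 shift 3.0 1.2 87.1 j6end 78.6
yang 75.0 turn -0.0 shift -3.0 -1.2 87.1 j6end -101.4
top [ 28  17 165] [51.9 71.3] seated T/S, standing T/S [825. 579.] [836. 593.] [836. 593.] [847. 607.]
top [ 20  19 301] [80.7 87.7] seated T/S, standing T/S [775. 490.] [785. 502.] [786. 502.] [796. 514.]
top [ 18  16 223] [246.4 173.6] seated T/S, standing T/S [550.  47.] [555.  48.] [555.  48.] [560.  49.]
top [ 17  17 240] [229.  207.1] seated T/S, standing T/S [467.  87.] [470.  89.] [470.  89.] [473.  91.]
top [ 16  18 221] [191.1 209.3] seated T/S, standing T/S [460. 179.] [462. 184.] [463. 184.] [465. 188.]
side [ 27  23 307] [262.6 160.4] seated T/S, standing T/S [561. 222.] [571. 269.] [572. 271.] [582. 318.]
side [ 16  13 176] [303.5 178.7] seated T/S, standing T/S [647. 100.] [660. 142.] [661. 143.] [674. 185.]
side [ 21  19 328] [219.2 276.8] seated T/S, standing T/S [ 374. -249.] [ 377. -220.] [ 377. -219.] [ 380. -190.]
side [  9  34 242] [159.6 300.1] seated T/S, standing T/S [ 254. -295.] [ 252. -268.] [ 252. -267.] [ 250. -240.]
side [ 23  23 434] [238.2 328.6] seated T/S, standing T/S [ 388. -392.] [ 391. -370.] [ 391. -369.] [ 395. -346.]
```

Call:
carry_out(motion=[[-3,-1,25,0,0.25],[0,0,30,0,0.25],[0,0,20,0,0.25],[0,0,11,0,0.25],[0,0,0,0,0.25],[0,0,0,0,0.25],[0,0,0,0,0.5],[0,0,0,0,0.7],[0,0,0,0,0.7],[0,0,0,0,0.7]])

```text
t: 42.2
eef_pos: [381.1, -189.9, 62.4]
tcp_rot: [3.142, 0.0, 2.879]
ft_force: [1.0, -0.4, 0.1]
opening: 0.488
grip_force: 29.6
```

Call:
carry_out(motion=[[0,0,-15,0,0.7],[0,0,-35,0,0.7],[0,0,-40,3.7,0.7],[0,0,-40,7,0.7],[0,0,-40,0,0.7],[0,0,-25,0,0.7],[0,0,-5,0,0.7],[0,0,0,0,0.7]])

```text
t: 43.0
eef_pos: [380.9, -189.9, 261.9]
tcp_rot: [3.142, 0.001, 2.692]
ft_force: [0.2, 0.4, -2.9]
opening: 0.487
grip_force: 29.6
```

Run:
```python
from h import *
plan(469.4,194.9,260,64.3)
```

```text
t 43.0 pos [ 380.9 -189.9  261.9] yang 64.3 j6 -99.7 open 46.3 F [ 0.2  0.4 -2.9]
yang -115.7 turn 180.0 shift -87.1 -385.1 1.9 j6end 138.2
yang 64.3 turn -0.0 shift 87.1 385.1 1.9 j6end -41.8
```

Call:
carry_out(motion=[[3,15,0,0,0.7],[7,32,0,0,0.7],[9,40,0,0,0.7],[9,40,0,0,0.7],[9,40,0,0,0.7],[9,40,0,0,0.7],[9,40,0,0,0.7],[9,40,0,0,0.7],[9,40,0,0,0.7],[7,30,0,0,0.7],[5,20,0,0,0.7],[2,8,0,0,0.7]])

```text
t: 44.2
eef_pos: [469.4, 196.0, 259.7]
tcp_rot: [-3.139, -0.003, 2.694]
ft_force: [-0.4, -0.7, -2.2]
opening: 0.488
grip_force: 29.6
```

Call:
carry_out(motion=[[0,0,0,0,0.7],[0,0,25,0,0.7],[0,0,40,0,0.7],[0,0,35,0,0.7],[0,0,20,0,0.7],[0,0,0,0,0.7],[0,0,0,0,0.7]])

```text
t: 44.9
eef_pos: [470.0, 193.8, 142.4]
tcp_rot: [-3.141, -0.0, 2.691]
ft_force: [-0.1, -0.9, -0.7]
opening: 0.487
grip_force: 29.6
```

Run:
```python
from h import *
plan(469.4,194.9,88.4,64.3)
```

```text
t 44.9 pos [470.  193.8 142.4] yang 64.2 j6 -49.2 open 46.2 F [-0.1 -0.9 -0.7]
yang -115.7 turn 179.9 shift -1.0 -0.7 54.0 j6end 138.2
yang 64.3 turn -0.1 shift 1.0 0.7 54.0 j6end -41.8
```

Call:
carry_out(motion=[[1,0.7,12,0,0.7],[0,0,8,0,0.7],[0,0,8,0,0.7],[0,0,8,0,0.7],[0,0,8,0,0.7],[0,0,5,0,0.7],[0,0,3,0,0.7],[0,0,0,0,0.7],[0,0,0,0,0.7]])

```text
t: 45.8
eef_pos: [469.1, 195.7, 90.1]
tcp_rot: [-3.141, -0.0, 2.692]
ft_force: [-0.0, -2.3, -3.9]
opening: 0.486
grip_force: 29.5
```

Call:
carry_out(motion=[[0,0,1.2,0,0.7],[0,0,0.8,0,0.7],[0,0,0,0,0.7],[0,0,0,0,0.45],[0,0,0,0,0.35],[0,0,0,0,0.25],[0,0,0,0,0.25],[0,0,-15,0,0.25],[0,0,-35,0,0.25],[0,0,-40,0,0.25],[0,0,-40,0,0.25],[0,0,-40,0,0.25]])

```text
t: 47.0
eef_pos: [468.9, 195.7, 259.9]
tcp_rot: [3.141, 0.0, 2.692]
ft_force: [0.4, 0.7, -0.6]
opening: 0.748
grip_force: 0.0
```

Run:
```python
from h import *
plan(395,-344.5,260,64.3)
s=snap('side');print(proj(s,[469.4,195,99])); lids()
```

```text
t 47.0 pos [468.9 195.7 259.9] yang 64.3 j6 -49.1 open 71.1 F [ 0.4  0.7 -0.6]
yang -115.7 turn 180.0 shift 167.6 518.8 -0.1 j6end 74.6
yang 64.3 turn -0.0 shift -167.6 -518.8 -0.1 j6end -105.4
[[232.42756593 175.62596318]]
top [ 28  17 165] [51.7 71.4] seated T/S, standing T/S [824. 580.] [836. 593.] [836. 594.] [847. 607.]
top [ 20  20 307] [80.7 87.7] seated T/S, standing T/S [775. 490.] [785. 502.] [786. 502.] [796. 514.]
top [ 18  16 224] [246.2 173.6] seated T/S, standing T/S [550.  47.] [555.  48.] [555.  48.] [560.  50.]
top [ 17  17 240] [229.  207.1] seated T/S, standing T/S [467.  87.] [470.  89.] [470.  89.] [473.  91.]
top [ 19  19 288] [399.9 240.1] seated T/S, standing T/S [ 393. -328.] [ 394. -335.] [ 394. -336.] [ 395. -343.]
top [ 37  10 279] [328.6 297.2] seated T/S, standing T/S [ 256. -154.] [ 254. -158.] [ 254. -158.] [ 252. -161.]
side [ 27  23 312] [262.7 160.3] seated T/S, standing T/S [561. 223.] [572. 270.] [572. 271.] [582. 318.]
side [ 16  13 170] [232.2 176.1] seated T/S, standing T/S [462. 149.] [468. 193.] [469. 194.] [475. 238.]
side [ 16  13 177] [303.5 178.6] seated T/S, standing T/S [647. 100.] [661. 142.] [661. 143.] [675. 185.]
side [  9  34 242] [159.6 300.1] seated T/S, standing T/S [ 254. -295.] [ 252. -268.] [ 252. -267.] [ 250. -240.]
side [ 23  23 435] [238.2 328.6] seated T/S, standing T/S [ 388. -392.] [ 391. -370.] [ 391. -369.] [ 395. -346.]
```

Pocket 4's caddy is seated: its lid is at row 176.1, against 175.6 predicted. On to the last one.

Call:
carry_out(motion=[[-6,-20,0,0,0.25],[-12,-37,0,0,0.25],[-13,-40,0,0,0.25],[-13,-40,0,0,0.25],[-13,-40,0,0,0.25],[-13,-40,0,0,0.25],[-13,-40,0,0,0.25],[-13,-40,0,0,0.25],[-13,-40,0,0,0.25],[-13,-40,0,0,0.25],[-13,-40,0,0,0.25],[-13,-40,0,0,0.25]])

```text
t: 48.35
eef_pos: [403.2, -281.7, 256.7]
tcp_rot: [3.141, -0.002, 2.692]
ft_force: [0.3, 0.7, -0.4]
opening: 0.748
grip_force: 0.0
```

Call:
carry_out(motion=[[-13,-35,0,0,0.25],[-7,-20,0,0,0.25],[-2.6,-6.8,0,0,0.25],[0,0,0,0,0.25],[0,0,30,0,0.25],[0,0,40,0,0.25],[0,0,40,0,0.25],[0,0,10,0,0.25],[0,0,0,0,0.25]])

```text
t: 49.25
eef_pos: [397.6, -344.5, 137.4]
tcp_rot: [3.14, -0.003, 2.693]
ft_force: [-0.4, -1.0, 0.2]
opening: 0.753
grip_force: 0.0
```

Run:
```python
from h import *
plan(395,-344.5,60,64.3)
```

```text
t 49.2 pos [ 397.6 -344.5  137.4] yang 64.3 j6 -112.4 open 71.6 F [-0.4 -1.   0.2]
yang -115.7 turn 180.0 shift -2.3 1.1 77.4 j6end 74.6
yang 64.3 turn 0.0 shift 2.3 -1.1 77.4 j6end -105.4
```

Call:
carry_out(motion=[[2.3,-1,25,0,0.25],[0,0,30,0,0.25],[0,0,15,0,0.25],[0,0,7,0,0.25],[0,0,0,0,0.25],[0,0,0,0,0.5],[0,0,0,0,0.7],[0,0,0,0,0.7],[0,0,0,0,0.7]])

```text
t: 50.15
eef_pos: [395.3, -345.6, 61.6]
tcp_rot: [-3.142, 0.001, 2.692]
ft_force: [0.5, 0.6, 1.8]
opening: 0.485
grip_force: 29.7
```

Call:
carry_out(motion=[[0,0,-15,0,0.7],[0,0,-35,0,0.7],[0,0,-40,0,0.7],[0,0,-40,0,0.7],[0,0,-40,0,0.7],[0,0,-25,0,0.7],[0,0,-5,0,0.7],[0,0,0,0,0.7]])

```text
t: 50.95
eef_pos: [395.0, -345.5, 260.9]
tcp_rot: [-3.142, 0.0, 2.692]
ft_force: [-0.9, -0.8, -2.6]
opening: 0.486
grip_force: 29.6
```

Run:
```python
from h import *
plan(476.6,95.3,260,64.3)
```

```text
t 51.0 pos [ 395.  -345.5  260.9] yang 64.3 j6 -112.7 open 46.1 F [-0.9 -0.8 -2.6]
yang -115.7 turn 180.0 shift -117.6 -432.6 0.9 j6end 127.0
yang 64.3 turn -0.0 shift 117.6 432.6 0.9 j6end -53.0
```

Call:
carry_out(motion=[[4,15,0,0,0.7],[9,33,0,0,0.7],[11,40,0,0,0.7],[11,40,0,0,0.7],[11,40,0,0,0.7],[11,40,0,0,0.7],[11,40,0,0,0.7],[11,40,0,0,0.7],[11,40,0,0,0.7],[11,40,0,0,0.7],[8,32,0,0,0.7],[6,22,0,0,0.7]])

```text
t: 52.15
eef_pos: [473.8, 87.1, 259.3]
tcp_rot: [-3.14, -0.003, 2.694]
ft_force: [1.0, -0.3, -1.2]
opening: 0.487
grip_force: 29.6
```

Call:
carry_out(motion=[[2.6,10.6,0,0,0.7],[0,0,0,-7,0.7],[0,0,0,-8,0.7],[0,0,0,-8,0.7],[0,0,0,-8,0.7],[0,0,0,-8,0.7],[0,0,0,-8,0.7],[0,0,0,-8,0.7],[0,0,0,-4.9,0.7],[0,0,0,0,0.7]])

```text
t: 53.15
eef_pos: [476.4, 94.8, 260.1]
tcp_rot: [3.141, -0.002, -2.545]
ft_force: [0.4, 0.1, -2.1]
opening: 0.485
grip_force: 29.6
```

Call:
carry_out(motion=[[0,0,25,0,0.7],[0,0,40,0,0.7],[0,0,35,0,0.7],[0,0,20,0,0.7],[0,0,0,0,0.7],[0,0,0,0,0.7]])

```text
t: 53.75
eef_pos: [477.0, 95.0, 141.3]
tcp_rot: [3.141, -0.001, -2.547]
ft_force: [-0.4, -0.2, -0.8]
opening: 0.484
grip_force: 29.6
```

Run:
```python
from h import *
plan(476.8,95.6,87.6,124.2)
```

```text
t 53.8 pos [477.   95.  141.3] yang -235.9 j6 -120.6 open 46.0 F [-0.4 -0.2 -0.8]
yang -55.8 turn -180.1 shift 0.1 -0.6 53.7 j6end 67.1
yang 124.2 turn -360.1 shift -0.1 0.6 53.7 j6end -112.9
```

Call:
carry_out(motion=[[0,0.6,12,0,0.7],[0,0,8,0,0.7],[0,0,8,0,0.7],[0,0,8,0,0.7],[0,0,8,0,0.7],[0,0,5,0,0.7],[0,0,3,0,0.7],[0,0,0,0,0.7],[0,0,0,0,0.7]])

```text
t: 54.65
eef_pos: [476.7, 95.6, 89.2]
tcp_rot: [3.141, -0.0, -2.545]
ft_force: [0.7, 0.1, -3.3]
opening: 0.488
grip_force: 29.6
```

Call:
carry_out(motion=[[0,0,1.2,0,0.7],[0,0,0.8,0,0.7],[0,0,0,0,0.7],[0,0,0,0,0.45],[0,0,0,0,0.35],[0,0,0,0,0.25],[0,0,0,0,0.25],[0,0,-15,0,0.25],[0,0,-35,0,0.25],[0,0,-40,0,0.25],[0,0,-40,0,0.25],[0,0,-40,0,0.25]])

```text
t: 55.85
eef_pos: [476.3, 95.6, 258.8]
tcp_rot: [3.141, -0.0, -2.545]
ft_force: [0.7, 0.2, -0.7]
opening: 0.75
grip_force: 0.0
```

Call:
carry_out(motion=[[8,-12,0,0,0.25],[16,-24,0,0,0.25],[20,-30,0,0,0.25],[20,-30,0,0,0.25],[20,-30,0,0,0.25],[16,-24,0,0,0.25],[8,-12,0,0,0.25],[0,0,0,0,0.25],[0,0,0,0,0.25]])

```text
t: 56.75
eef_pos: [478.1, -98.6, 256.7]
tcp_rot: [3.141, -0.0, -2.546]
ft_force: [-0.0, 0.5, -0.6]
opening: 0.747
grip_force: 0.0
```

Run:
```python
from h import *
a=[]
for n,(x,y,w,h) in(('side',(190,100,160,160)),('top',(120,80,160,160))):
    im=snap(n)['color'][y:y+h,x:x+w]; a.append(cv2.resize(cv2.cvtColor(im,cv2.COLOR_RGB2BGR),(400,400),interpolation=cv2.INTER_CUBIC))
cv2.imwrite('pics/final.png',np.hstack(a))
```

```text
(no output)
```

View pics/final.png

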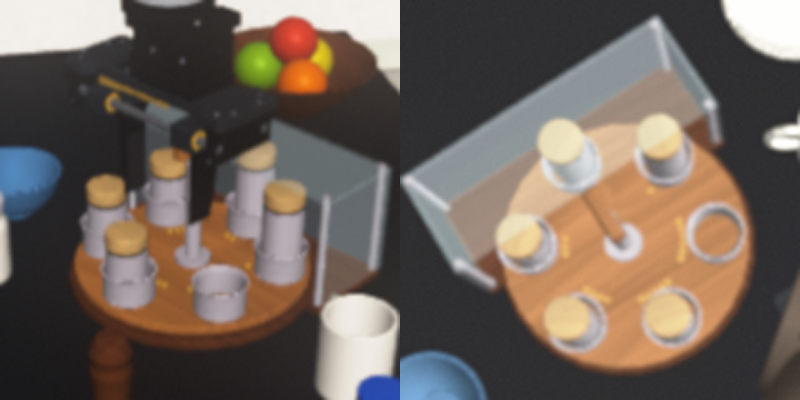

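The final view shows five caddies upright and fully down: the tall ones in pockets 1 and 2, the short ones in 3, 4 and 5. Pocket 6 (top crop (715,232)) is empty, and the four-stud pocket is at front left.

```bash
python3 -c "
from cell import env
print(env.job_done())"
```

```text
the job is handed in; nothing more can be done
None
```

I handed the job in at about 57 s: the two tall caddies stand in pockets 1 and 2 and the three short ones in pockets 3, 4 and 5, all seated in the final pictures, with pocket 4 clicked in at the front left; the hand-in returned no verdict.

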